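Tip the parcel onto its marked spot

TASK

On the entry ledge, first push the round lip balm tin out of the marked rectangle, leaving it flat on the ledge, wholly outside it. Then push the standing parcel carton over with the fingertips, so that it topples onto its broad face and lies flat inside the rectangle with its paper label facing up. Nothing may be picked up or lifted, and everything else stays where it is.

Things in the scene. Friction and masses are not known exactly. Their poses are not given: they have to be found in the camera images.
- outline: Rectangle marked on the ledge by flat dark steel lines 8 mm wide, flush with the surface (nothing to bump into). Clear inside 200 mm along its x by 160 mm along its y. Origin at its centre on the surface, z up. The carton stands astride the line at its -x end and has to fall along +x.
- carton: Brown cardboard parcel carton standing on its small end: 55 mm thick (its x) by 100 mm wide (its y) by 150 mm tall (its z), 0.15 to 0.31 kg, loose. Origin at the centre of its underside. Its +x face looks towards the rectangle; its -x face, away from the rectangle, bears the blank white paper label. Tipped over its +x lower edge it lies 150 mm long and 55 mm high, just where that edge stands; a push near its top tips it, a push near its foot slides it.
- carton_foot_left (a point): Corner of the carton's +x face: lower end, +y side.
- carton_foot_right (a point): Corner of the carton's +x face: lower end, -y side.
- carton_top_left (a point): Corner of the carton's +x face: upper end (150 mm above the foot when standing), +y side.
- carton_top_right (a point): Corner of the carton's +x face: upper end, -y side.
- tin: Round chrome lip balm tin, 50 mm in diameter, 22 mm high, 40 g, lying flat and loose inside the rectangle where the carton would fall. Origin at the centre of its underside.
- dish: Shallow terracotta dish, rim 100 mm across, 30 mm high, loose; leave alone. It and the shoehorn lie beyond the two long sides of the rectangle, either way round: centre about 165 mm from the rectangle's centre on its +y side, about 225 mm on its -y side. Origin at the centre of its underside.
- shoehorn: Short wooden shoehorn lying flat, 160 mm along its x by 40 mm wide, up to 12 mm high, loose; leave alone. Origin in the middle of its underside.
- bike_key: Bike lock key with round black plastic head, lying flat beyond the rectangle's +x end, 59 mm long, 28 mm wide, 9 mm high, loose; leave alone. Origin in the middle of its underside.
- paperback: Paperback book standing on end to the left (+y) of the ledge, 24 mm thick (x) by 110 mm wide (y) by 178 mm tall, loose; leave alone. Origin at the centre of its underside.
- glasses_case: Black glasses case lying to the right (-y), 155 by 55 by 36 mm high, loose; leave alone. Origin at the centre of its underside. (A fixed steel key safe, 125 mm high, stands at the back of the ledge, over 0.88 m ahead of the base.)
Not all that is in view belongs to the job. What is shaped like the carton but red or yellow is not meant.

How it is judged (in metres and radians):
On the way, in this order (a step that is already met when the one before it is completed fails the run):
1. the tin lies flat and still, wholly outside the marked rectangle, while the carton still stands ((x of tin in the frame of outline above 0.124 m or x of tin in the frame of outline below -0.124 m or y of tin in the frame of outline above 0.104 m or y of tin in the frame of outline below -0.104 m) and linear speed of tin below 0.02 m/s and height (world z) of tin between -0.01 and 0.008 m and angle between each of tin, carton's own z axis and vertical below 0.1 rad), for 0.2 s.
2. the carton has toppled onto its broad face, label up (angle between carton's own z axis and vertical between 1.45 and 1.69 rad and height (world z) of each of carton_foot_left, carton_foot_right, carton_top_left, carton_top_right below 0.012 m), for 0.2 s.
At the end, for the whole second after the job is handed in: The carton lies at rest on its broad +x face (label up, flat within 0.12 rad), all four corners of that face inside the rectangle or on its 8 mm line; the tin lies flat and still on the ledge, wholly outside the clear 200 x 160 mm inside (1 mm tolerance) (all of step 2 and x of carton_foot_left in the frame of outline between -0.108 and 0.108 m and y of carton_foot_left in the frame of outline between -0.088 and 0.088 m and x of carton_foot_right in the frame of outline between -0.108 and 0.108 m and y of carton_foot_right in the frame of outline between -0.088 and 0.088 m and x of carton_top_left in the frame of outline between -0.108 and 0.108 m and y of carton_top_left in the frame of outline between -0.088 and 0.088 m and x of carton_top_right in the frame of outline between -0.108 and 0.108 m and y of carton_top_right in the frame of outline between -0.088 and 0.088 m and linear speed of each of carton, tin below 0.02 m/s and angular speed of carton below 0.1 rad/s and (x of tin in the frame of outline above 0.124 m or x of tin in the frame of outline below -0.124 m or y of tin in the frame of outline above 0.104 m or y of tin in the frame of outline below -0.104 m) and height (world z) of tin between -0.01 and 0.008 m and angle between tin's own z axis and vertical below 0.1 rad); the robot touches nothing.
It fails at once if the carton is lifted off the ledge or tipped the wrong way: a lower corner of its +x face rises over 25 mm (height (world z) of any of carton_foot_left, carton_foot_right above 0.025 m).
It fails at once if the tin is lifted (over 15 mm) or turned over (height (world z) of tin above 0.015 m or angle between tin's own z axis and vertical above 0.6 rad).
It fails at once if a bystander is disturbed (moved over 15 mm, or the paperback knocked over) (distance of any of dish, shoehorn, bike_key, paperback, glasses_case from where it was at the start of the episode above 0.015 m or angle between paperback's own z axis and vertical above 0.2 rad).
It also fails if it takes over 48 s, if anything falls off the work surface, if the arm or the gripper's body presses on something with over 40 N, if the wrist force passes 120 N, or if a joint passes its speed limit or range.

ROBOT

A 6-joint arm with a two-finger parallel gripper is mounted at the origin on the work surface. World frame = base frame: x ahead of the robot, y to its left, z up, the work surface at z = 0. Lengths are in mm, angles in rad, forces in N, time in s.
With the tool pointing down it reaches from about 400 to 925 mm from the base axis. Payload 12.5 kg.
Tool frame: the origin (TCP) lies midway between the tips of the shut fingers; the grasp point (between the pads) lies 19 mm behind it; z points along the fingers, y is the line along which they close (so a half turn about z gives the same grasp; the last joint's range is limited). The gripper opens to 95 mm and grips with 3 to 60 N. Pads are 20 mm wide; open, the fingers measure 119 mm over their backs; the gripper's body (75 mm by 180 mm) begins 59 mm behind the grasp point.
Start: joints at [-1.377, 0.491, 1.559, -0, 1.092, -0.106], TCP at [184.604, -597.133, 214.661] pointing down, gripper open.
Joint ranges: [-3.1, 3.1], [-0.84, 2.19], [0.05, 2.79], [-1.13, 4.28], [0.06, 2.93], [-2.69, 2.69]. Speed limits (rad/s): [2.22, 2.22, 2.79, 3.14, 3.14, 3.14].

INTERFACE

Orientations are given as [roll, pitch, yaw] about the fixed x, y, z axes, in that order (R = Rz(yaw) Ry(pitch) Rx(roll)).
In Python, from cell import state, read_camera, camera_info, env gives the robot as it stands.
- The arm moves only by the tool move_arm, never from a script. Its argument "commands" is a list of rows, each a list of 3 entries, a list of its own where there are three numbers: the shift along the world's x, y, z in cm, then the turn, a rotation vector about the world's x, y, z in degrees, then the opening, from 0 (shut) to 1 (fully open). A call has 1 to 10 rows; each row shifts and turns the commanded pose from where the row before left it; what a row does not reach is not made up. A row lasts 1/10 s, in which the tool goes at most 50 mm and 8.59 degrees, less where a joint would pass 70% of its speed; a pose out of reach is approached as far as the arm can. A call with a gripper value outside its range is refused whole. The fingers move at their own pace and stop on an object; the grip force is fixed at half the most. Time passes only in rows, so rows that do not move let the fingers close. It gives the time, the measured TCP pose, the force, the opening and the grip force at its end, in the units of the state.
- state(): the state, without advancing time (a new reading comes with each control period).
- read_camera(name): name is "scene" or "top" or "wrist"; returns the picture (384x512x3 uint8, blue, green, red); there is no depth.
- camera_info(name): a dict with "K" (3x3 intrinsics, pixels), "cam_to_world" (4x4, takes a point from camera to world coordinates). Camera axes: x right, y down, z forward; pixel columns grow to the right and rows downward; lengths in mm; the calibration is good to about 2 mm. A picture is of the moment at which its call begins: read the wrist's pose just before it. camera_info takes no time and is no camera call; for the wrist camera it gives the pose at the moment of the call.
- env.job_done(): hands the job in; it is judged then, once.
The state is a dict: "t": time; "joints": joint angles; "qvel": joint speeds; "tau": joint torques, N m; "eef_pos": TCP position; "tcp_rot": TCP orientation; "ft_force": force on the tool from outside, world axes, zero at the start; "moment": the same for the moment, N m; "opening": opening from 0.0 (shut) to 1.0 (fully open); "grip_force": force on a finger pad.
Only numpy, scipy, OpenCV 4.12 (cv2) and the standard library are available. Lean on these libraries where they do the work, as an engineer would, in place of code of your own. Each camera call takes 0.05 s, during which the arm holds its last target. There are 200 camera calls.

## Working session

There is one attempt and no reset: what is moved stays moved. The work goes in short steps, Python scripts to look and compute and a tool call to move; the robot and the scene stay as the last step left them, time stands still between calls to the robot, and variables do not carry over. Pictures are saved under pics/ and viewed, at most 10 in all, crops included, and the job is handed in when it is done.

Besides the shell and the picture viewer there is one more tool, called after ">>>" in YAML: its name, and indented under it one key for each argument. move_arm: Moves the arm, as the interface text tells. Its arguments: {"type":"object","properties":{"commands":{"type":"array"}},"required":["commands"]}

```bash
mkdir -p pics; ls; python3 - <<'E'
from cell import *
import cv2
for n in("scene","top"):
    cv2.imwrite(f"pics/{n}0.png",read_camera(n)); c=camera_info(n); print(n,c["K"],c["cam_to_world"])
print(state())
E
```

```text
pics
scene [[402.34933116   0.         256.81915887]
 [  0.         402.34933116 190.48344233]
 [  0.           0.           1.        ]] [[-7.78620310e-01  3.98996495e-01 -4.84305905e-01  1.19451989e+03]
 [ 6.27301623e-01  4.75760407e-01 -6.16558763e-01  8.24272135e+02]
 [-1.55912105e-02 -7.83871056e-01 -6.20727865e-01  9.24228130e+02]
 [ 0.00000000e+00  0.00000000e+00  0.00000000e+00  1.00000000e+00]]
top [[485.3221558    0.         253.85847902]
 [  0.         485.3221558  193.67671924]
 [  0.           0.           1.        ]] [[-1.62914579e-02 -9.82359326e-01  1.86292093e-01  2.72832511e+02]
 [-9.99440439e-01  2.14429447e-02  2.56711637e-02 -1.29322801e+01]
 [-2.92129581e-02 -1.85769630e-01 -9.82158973e-01  1.44554942e+03]
 [ 0.00000000e+00  0.00000000e+00  0.00000000e+00  1.00000000e+00]]
{'t': 0.1, 'joints': array([-1.37659346e+00,  4.91460927e-01,  1.55935038e+00, -1.94826834e-05,
        1.09171111e+00, -1.05605683e-01]), 'qvel': array([ 4.26814938e-05, -6.78328724e-04, -1.97572259e-03, -9.83413433e-05,
       -8.32054532e-04, -3.41508084e-04]), 'tau': array([ 4.66918544e-03, -6.13619828e+01, -2.58606613e+01,  6.94659795e-02,
        4.69451118e-02, -4.27511031e-05]), 'eef_pos': array([ 184.56079815, -596.91905132,  214.1571481 ]), 'tcp_rot': array([-3.14066625e+00, -8.08212701e-05,  2.99817497e-01]), 'ft_force': array([ 0.03083307,  0.63884856, -0.15931982]), 'moment': array([-0.03526611, -0.04304658,  0.02931943]), 'grip_force': 0.0, 'opening': 0.9986651907969385}
```

View pics/top0.png

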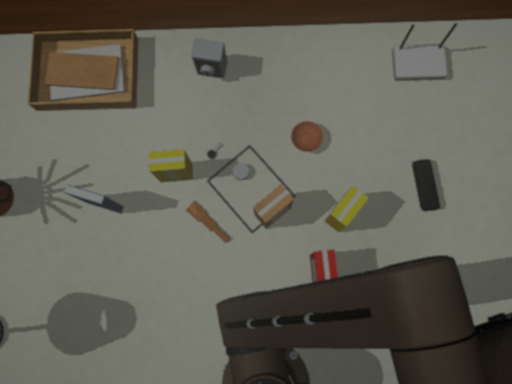

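View pics/scene0.png

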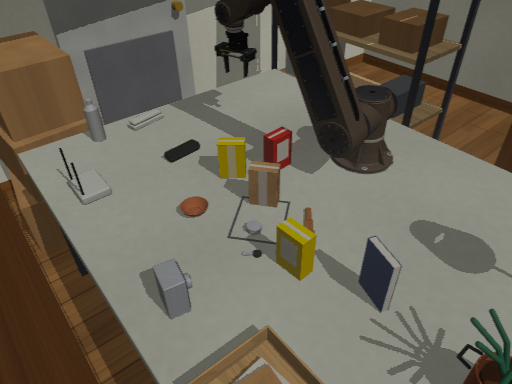

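The top view shows the rectangle with corners near (250,147), (209,182), (252,231) and (294,195). The tin is at (241,171), the brown carton top near (273,204), the shoehorn at (208,220) on the +y side, the dish at (307,136) on the -y side and the key at (213,151). The scene view agrees.

```bash
cat > h.py <<'E'
from cell import *
import cv2, numpy as np
def ray(n,uv,z,ci=None):
    c=ci or camera_info(n); T=np.array(c["cam_to_world"]); uv=np.atleast_2d(uv).astype(float)
    d=np.c_[uv,np.ones(len(uv))]@np.linalg.inv(c["K"]).T@T[:3,:3].T; o=T[:3,3]
    return o+d*((z-o[2])/d[:,2])[:,None]
E
python3 - <<'E'
from h import *
im=cv2.imread("pics/top0.png"); 
cv2.imwrite("pics/crop.png",cv2.resize(im[125:255,165:365],None,fx=4,fy=4,interpolation=cv2.INTER_CUBIC))
P=ray("top",[(250,147),(209,182),(252,231),(294,195),(307,136),(208,220),(213,151)],0);print(P.round(0))
print(ray("top",(241,171),22).round(0))
E
```

```text
[[ 694.   34.    0.]
 [ 586.  161.    0.]
 [ 434.   32.    0.]
 [ 540.  -96.    0.]
 [ 725. -142.    0.]
 [ 469.  164.    0.]
 [ 684.  149.    0.]]
[[613.  62.  22.]]
```

View pics/crop.png

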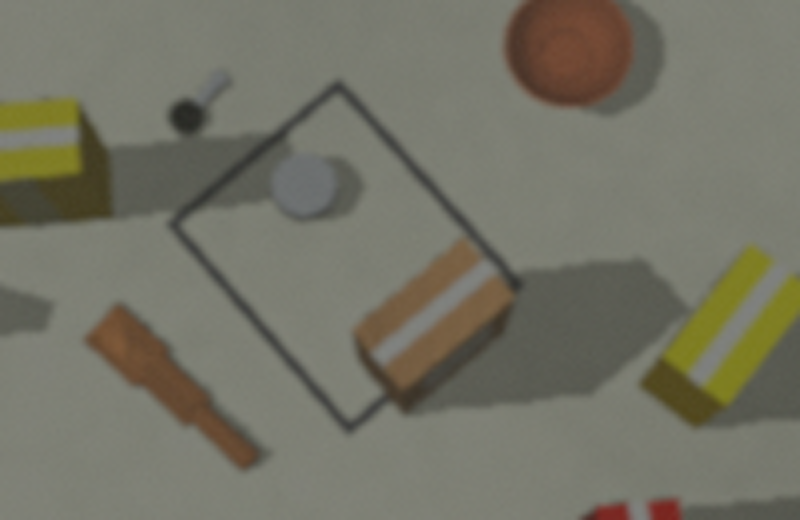

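Crop: rectangle line corners at (338,86), (175,224), (350,429), (517,286). Carton top face corners at (465,238), (517,297), (405,388), (355,335). Tin top is centred at (304,186), and the dish centre is about (570,45).

```bash
python3 - <<'E'
from h import *
im=cv2.imread("pics/top0.png")
f=lambda p:np.array(p)/4.+[165-.375,125-.375]
L=ray("top",f([(338,86),(175,224),(350,429),(517,286)]),0)[:,:2]
C=ray("top",f([(465,238),(517,297),(405,388),(355,335)]),150)[:,:2]
t=ray("top",f([(304,186)]),22)[:,:2]; d=ray("top",f([(570,45)]),20)[:,:2]
key=ray("top",f([(188,116),(225,78)]),5)[:,:2]; y2=ray("top",f([(760,248),(665,360),(725,402)]),150)[:,:2]
y1=ray("top",f([(80,100),(80,175)]),150)[:,:2]
sh=ray("top",f([(120,305),(90,340),(265,455)]),6)[:,:2]
o=L.mean(0)
print("sides",[np.linalg.norm(L[i]-L[i-1]).round() for i in range(4)],[np.linalg.norm(C[i]-C[i-1]).round() for i in range(4)])
ex=(L[0]+L[1]-L[2]-L[3]); a=np.arctan2(ex[1],ex[0])
R=np.array([[np.cos(a),-np.sin(a)],[np.sin(a),np.cos(a)]])
cx=C[0]-C[1]+C[3]-C[2]; print("o",o,"yaw",np.degrees(a),"carton yaw",np.degrees(np.arctan2(cx[1],cx[0])))
for n,v in dict(L=L,C=C,Cc=C.mean(0)[None],tin=t,dish=d,key=key,yel=y2,y1=y1,shoe=sh).items(): print(n,v.round(0).tolist(),"in outline",((v-o)@R).round(0).tolist())
E
```

```text
sides [np.float64(208.0), np.float64(165.0), np.float64(207.0), np.float64(166.0)] [np.float64(100.0), np.float64(54.0), np.float64(98.0), np.float64(49.0)]
o [563.84162728  34.05603601] yaw 39.58480117656668 carton yaw 40.58697234198994
L [[697.0, 37.0], [591.0, 163.0], [431.0, 32.0], [537.0, -96.0]] in outline [[104.0, -82.0], [103.0, 82.0], [-104.0, 83.0], [-104.0, -83.0]]
C [[543.0, -53.0], [502.0, -87.0], [441.0, -10.0], [478.0, 23.0]] in outline [[-71.0, -54.0], [-125.0, -54.0], [-122.0, 44.0], [-73.0, 46.0]]
Cc [[491.0, -32.0]] in outline [[-98.0, -5.0]]
tin [[613.0, 63.0]] in outline [[56.0, -9.0]]
dish [[719.0, -141.0]] in outline [[8.0, -234.0]]
key [[674.0, 153.0], [704.0, 124.0]] in outline [[161.0, 21.0], [165.0, -20.0]]
yel [[532.0, -252.0], [457.0, -185.0], [428.0, -223.0]] in outline [[-207.0, -200.0], [-222.0, -101.0], [-269.0, -112.0]]
y1 [[647.0, 211.0], [594.0, 211.0]] in outline [[177.0, 83.0], [136.0, 117.0]]
shoe [[528.0, 204.0], [501.0, 227.0], [412.0, 95.0]] in outline [[80.0, 154.0], [75.0, 188.0], [-78.0, 144.0]]
```

Geometry agrees with the given sizes: 207×166 between line centres, carton 100×~52. The tin lies at outline (56,-9). I'll push it toward -y with the half-open fingers straddling it, starting from outline (54,38).

>>> move_arm:
  commands:
    - [[2,3.5,0],[0,0,8],0.32]
    - [[2,3.5,0],[0,0,8],0.32]
    - [[2,3.5,0],[0,0,8],0.32]
    - [[2,3.5,0],[0,0,8],0.32]
    - [[2,3.5,0],[0,0,8],0.32]
    - [[2,3.5,0],[0,0,8],0.32]
    - [[2,3.5,0],[0,0,8],0.32]
    - [[2,3.5,0],[0,0,8],0.32]
    - [[2,3.5,0],[0,0,8],0.32]
    - [[2,3.5,0],[0,0,8],0.32]

```text
t: 1.1
eef_pos: [385.1, -245.6, 214.6]
tcp_rot: [3.142, -0.0, 1.702]
ft_force: [1.2, -0.3, -0.4]
opening: 0.325
grip_force: 0.0
```

>>> move_arm:
  commands:
    - [[2,3.5,0],[0,0,8],0.32]
    - [[2,3.5,0],[0,0,8],0.32]
    - [[2,3.5,0],[0,0,8],0.32]
    - [[2,3.5,0],[0,0,8.4],0.32]
    - [[2,3.5,0],[0,0,0],0.32]
    - [[2,3.5,0],[0,0,0],0.32]
    - [[2,3.5,0],[0,0,0],0.32]
    - [[2,3.5,0],[0,0,0],0.32]
    - [[2,3.5,0],[0,0,0],0.32]
    - [[1.6,3,0],[0,0,0],0.32]

```text
t: 2.1
eef_pos: [581.3, 99.8, 214.4]
tcp_rot: [-3.141, -0.0, 2.262]
ft_force: [0.3, -0.5, 0.6]
opening: 0.318
grip_force: 0.0
```

```bash
python3 - <<'E'
from h import *
s=state();print(s)
c=camera_info("wrist");print(np.round(c["cam_to_world"],2))
cv2.imwrite("pics/w1.png",read_camera("wrist"))
E
```

```text
{'t': 2.1, 'joints': array([ 5.79904906e-02,  4.41080216e-01,  1.64822844e+00,  1.36491714e-04,
        1.05255788e+00, -6.33386775e-01]), 'qvel': array([ 0.49807081,  0.28356245, -0.48584158, -0.00112878,  0.20575458,
        0.49864893]), 'tau': array([ -2.21863993, -59.74506497, -22.73070395,   0.13953286,
        -0.19971692,  -0.67463608]), 'eef_pos': array([581.25094967,  99.78811527, 214.35026491]), 'tcp_rot': array([-3.14144206e+00, -2.57662398e-04,  2.26210595e+00]), 'ft_force': array([ 0.2716023 , -0.54297459,  0.55232822]), 'moment': array([ 0.02670946, -0.17053237, -0.02386536]), 'grip_force': 0.0, 'opening': 0.31819364960042423}
[[ 7.7000e-01  6.2000e-01  1.6000e-01  5.3639e+02]
 [ 6.4000e-01 -7.5000e-01 -1.9000e-01  1.5316e+02]
 [ 0.0000e+00  2.5000e-01 -9.7000e-01  3.8406e+02]
 [ 0.0000e+00  0.0000e+00  0.0000e+00  1.0000e+00]]
```

View pics/w1.png

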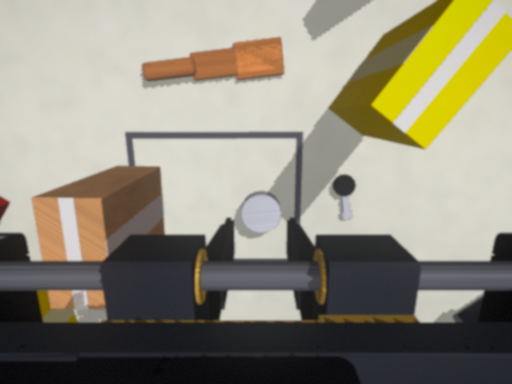

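The wrist view shows the tin top at about (261,214), the rectangle's +y corners at (129,134) and (302,134), and the yellow box at upper right clear of the gripper. I'll check these by ray.

```bash
python3 - <<'E'
from h import *
o=np.array([563.8,34.1]);a=np.radians(39.6);R=np.array([[np.cos(a),-np.sin(a)],[np.sin(a),np.cos(a)]])
g=lambda uv,z:((ray("wrist",uv,z)[:,:2]-o)@R).round(1).tolist()
print(g([(129,134),(302,134),(299,215)],0),g([(261,212)],22),g([(133,167),(160,167),(330,107)],150)); s=state();print(((s["eef_pos"][:2]-o)@R),s["eef_pos"])
E
```

```text
[[-100.6, 83.8], [109.4, 84.2], [109.2, -19.5]] [[59.7, -8.2]] [[-38.3, 69.6], [-17.8, 69.6], [108.8, 113.8]]
[58.5727759  40.96275293] [582.82045809 102.99803609 214.18721215]
```

>>> move_arm:
  commands:
    - [[-0.1,-0.1,-4],[0,0,0],0.32]
    - [[0,0,-4.5],[0,0,0],0.32]
    - [[0,0,-4.5],[0,0,0],0.32]
    - [[0,0,-4],[0,0,0],0.32]
    - [[0,0,-2.5],[0,0,0],0.32]
    - [[0,0,-0.9],[0,0,0],0.32]
    - [[0,0,0],[0,0,0],0.32]

```text
t: 2.85
eef_pos: [579.2, 96.8, 9.8]
tcp_rot: [-3.14, -0.001, 2.261]
ft_force: [1.2, 0.7, 0.3]
opening: 0.322
grip_force: 0.0
```

>>> move_arm:
  commands:
    - [[0.3,0.25,0],[0,0,0],0.32]
    - [[0.5,-0.6,0],[0,0,0],0.32]
    - [[0.64,-0.77,0],[0,0,0],0.32]
    - [[0.64,-0.77,0],[0,0,0],0.32]
    - [[0.64,-0.77,0],[0,0,0],0.32]
    - [[0.64,-0.77,0],[0,0,0],0.32]
    - [[0.64,-0.77,0],[0,0,0],0.32]
    - [[0.64,-0.77,0],[0,0,0],0.32]
    - [[0.64,-0.77,0],[0,0,0],0.32]
    - [[0.64,-0.77,0],[0,0,0],0.32]

```text
t: 3.85
eef_pos: [639.3, 31.1, 10.6]
tcp_rot: [3.142, -0.0, 2.262]
ft_force: [-0.8, 0.1, 1.3]
opening: 0.321
grip_force: 0.8
```

>>> move_arm:
  commands:
    - [[0.64,-0.77,0],[0,0,0],0.32]
    - [[0.64,-0.77,0],[0,0,0],0.32]
    - [[0.64,-0.77,0],[0,0,0],0.32]
    - [[0.64,-0.77,0],[0,0,0],0.32]
    - [[0.4,-0.5,0],[0,0,0],0.32]
    - [[0.2,-0.25,0],[0,0,0],0.32]
    - [[0,0,0],[0,0,0],0.32]
    - [[0,0,0],[0,0,0],0.32]

```text
t: 4.65
eef_pos: [670.2, -6.4, 10.5]
tcp_rot: [-3.141, -0.0, 2.262]
ft_force: [-0.3, 0.2, -0.7]
opening: 0.318
grip_force: 0.0
```

```bash
python3 - <<'E'
from h import *
o=np.array([563.8,34.1]);a=np.radians(39.6);R=np.array([[np.cos(a),-np.sin(a)],[np.sin(a),np.cos(a)]])
print((state()["eef_pos"][:2]-o)@R)
cv2.imwrite("pics/w2.png",read_camera("wrist"))
E
```

```text
[ 56.17402344 -99.08491145]
```

View pics/w2.png

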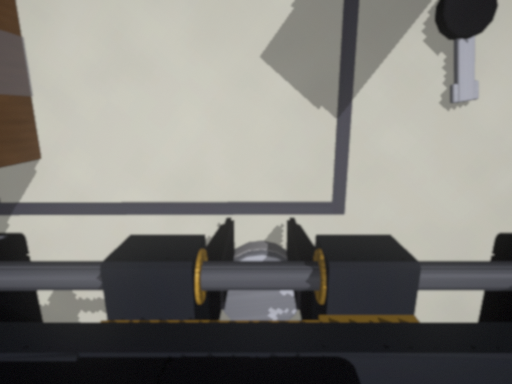

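The tin sits between the fingers beyond the -y line, so it is out of the rectangle. Next I back off, rise and go behind the carton.

>>> move_arm:
  commands:
    - [[-0.6,0.7,0],[0,0,0],0.32]
    - [[-1,1.2,0],[0,0,0],0.32]
    - [[0,0,3],[0,0,0],0.32]
    - [[0,0,4.5],[0,0,0],0.32]
    - [[0,0,4.5],[0,0,0],0.32]
    - [[0,0,4.5],[0,0,0],0.4]
    - [[0,0,4],[0,0,0],0.5]
    - [[0,0,0],[0,0,-6],0.5]
    - [[-1.9,-0.8,0],[0,0,-8],0.5]
    - [[-1.9,-0.8,0],[0,0,-8],0.5]

```text
t: 5.7
eef_pos: [615.0, -2.3, 215.5]
tcp_rot: [-3.142, -0.0, 1.873]
ft_force: [0.1, -0.5, -0.4]
opening: 0.496
grip_force: 0.0
```

>>> move_arm:
  commands:
    - [[-2,-0.8,0],[0,0,-8],0.5]
    - [[-2,-0.8,0],[0,0,-8],0.5]
    - [[-2,-0.8,0],[0,0,-8],0.5]
    - [[-2,-0.8,0],[0,0,-8],0.5]
    - [[-2,-0.8,0],[0,0,-8],0.5]
    - [[-2,-0.8,0],[0,0,-8],0.5]
    - [[-2,-0.8,0],[0,0,-8],0.5]
    - [[-2,-0.8,0],[0,0,-8],0.5]
    - [[-1.6,-0.8,0],[0,0,-4],0.5]
    - [[0,0,0],[0,0,0],0.5]

```text
t: 6.7
eef_pos: [438.4, -75.0, 215.7]
tcp_rot: [-3.141, 0.0, 0.689]
ft_force: [0.7, 0.5, -0.2]
opening: 0.501
grip_force: 0.0
```

```bash
python3 - <<'E'
from h import *
o=np.array([563.8,34.1]);a=np.radians(39.6);R=np.array([[np.cos(a),-np.sin(a)],[np.sin(a),np.cos(a)]])
s=state();print((s["eef_pos"][:2]-o)@R,s["eef_pos"],s["tcp_rot"],s["qvel"].round(3))
im=read_camera("scene")
cv2.imwrite("pics/s3.png",cv2.resize(im[110:290,150:350],None,fx=3,fy=3))
cv2.imwrite("pics/t3.png",cv2.resize(read_camera("top")[125:255,165:365],None,fx=4,fy=4,interpolation=cv2.INTER_CUBIC))
E
```

```text
[-166.14917379   -4.08290463] [438.38240268 -74.95340133 215.71268764] [-3.14126987e+00  3.34042930e-04  6.89199349e-01] [ 0.022  0.027 -0.058  0.005  0.006 -0.057]
```

View pics/t3.png

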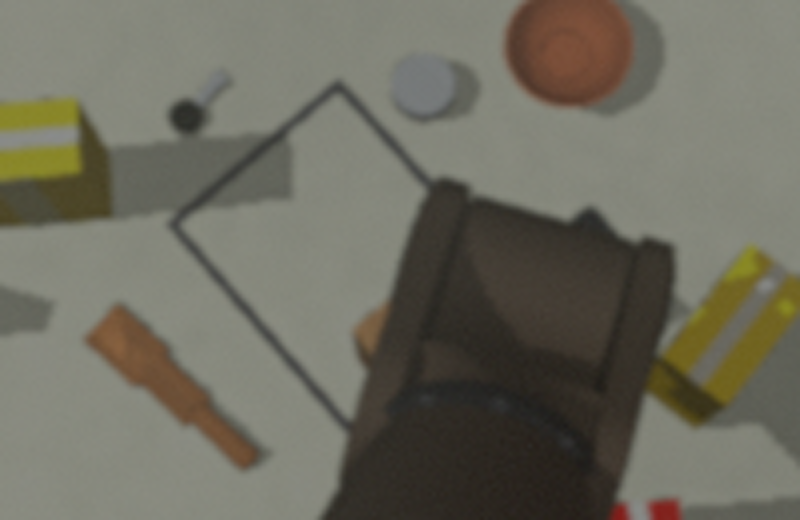

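View pics/s3.png

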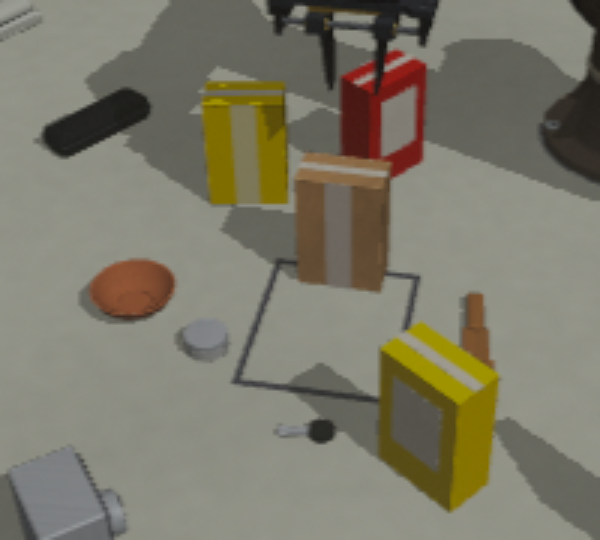

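The tin is clear of the rectangle at crop (423,86), the carton still stands and the bystanders are unmoved. The fingers are behind the carton. I'll lower them to z≈136 and push along outline +x.

>>> move_arm:
  commands:
    - [[0,0,-4],[0,0,0],0.5]
    - [[0,0,-3],[0,0,0],0.5]
    - [[0,0,-1],[0,0,0],0.5]
    - [[0.77,0.64,0],[0,0,0],0.5]
    - [[0.77,0.64,0],[0,0,0],0.5]
    - [[0.46,0.38,0],[0,0,0],0.5]
    - [[0.31,0.25,0],[0,0,0],0.5]
    - [[0.31,0.25,0],[0,0,0],0.5]
    - [[0.31,0.25,0],[0,0,0],0.5]
    - [[0.31,0.25,0],[0,0,0],0.5]

```text
t: 7.8
eef_pos: [473.1, -48.8, 135.9]
tcp_rot: [3.141, -0.0, 0.691]
ft_force: [-0.2, 0.1, 0.9]
opening: 0.501
grip_force: 0.2
```

>>> move_arm:
  commands:
    - [[0.31,0.25,0],[0,0,0],0.5]
    - [[0.31,0.25,0],[0,0,0],0.5]
    - [[0.31,0.25,0],[0,0,0],0.5]
    - [[0,0,0],[0,0,0],0.5]

```text
t: 8.2
eef_pos: [482.5, -41.2, 135.6]
tcp_rot: [3.141, -0.0, 0.691]
ft_force: [-1.0, -1.2, -0.1]
opening: 0.5
grip_force: 0.1
```

```bash
python3 - <<'E'
from h import *
o=np.array([563.8,34.1]);a=np.radians(39.6);R=np.array([[np.cos(a),-np.sin(a)],[np.sin(a),np.cos(a)]])
s=state();print((s["eef_pos"][:2]-o)@R)
cv2.imwrite("pics/s4.png",cv2.resize(read_camera("scene")[110:290,150:350],None,fx=3,fy=3))
E
```

```text
[-110.66313297   -6.15161758]
```

View pics/s4.png

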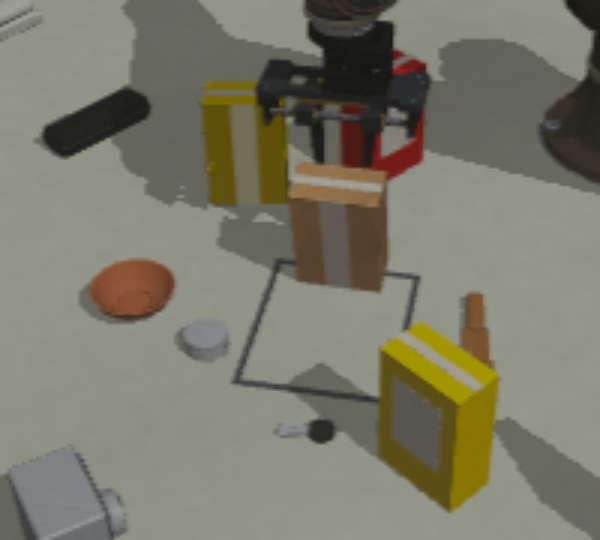

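The carton is tipping about its front foot edge, which is still at (300,280)–(383,290), so it is not sliding. I'll keep pushing.

>>> move_arm:
  commands:
    - [[0.31,0.25,0],[0,0,0],0.5]
    - [[0.31,0.25,0],[0,0,0],0.5]
    - [[0.31,0.25,0],[0,0,0],0.5]
    - [[0.31,0.25,0],[0,0,0],0.5]
    - [[0.31,0.25,0],[0,0,0],0.5]
    - [[0.31,0.25,0],[0,0,0],0.5]
    - [[0.31,0.25,0],[0,0,0],0.5]
    - [[0.31,0.25,0],[0,0,0],0.5]
    - [[0.31,0.25,0],[0,0,0],0.5]
    - [[0.31,0.25,0],[0,0,0],0.5]

```text
t: 9.25
eef_pos: [513.4, -16.2, 135.6]
tcp_rot: [3.142, 0.0, 0.691]
ft_force: [0.0, -0.5, 0.4]
opening: 0.502
grip_force: 0.0
```

>>> move_arm:
  commands:
    - [[0,0,0],[0,0,0],0.5]
    - [[0,0,0],[0,0,0],0.5]
    - [[0,0,0],[0,0,0],0.5]
    - [[0,0,0],[0,0,0],0.5]
    - [[-0.5,-0.4,2],[0,0,0],0.5]
    - [[-1,-0.8,3],[0,0,0],0.5]
    - [[-2,-1.6,3],[0,0,0],0.5]
    - [[-2,-1.6,3],[0,0,0],0.5]
    - [[0,0,0],[0,0,0],0.5]
    - [[0,0,0],[0,0,0],0.5]

```text
t: 10.25
eef_pos: [458.1, -60.7, 246.0]
tcp_rot: [3.14, -0.001, 0.69]
ft_force: [0.5, 0.7, 0.7]
opening: 0.499
grip_force: 0.0
```

```bash
python3 - <<'E'
from h import *
a=cv2.resize(read_camera("scene")[130:270,170:350],(600,467)); 
cv2.imwrite("pics/s5.png",a)
cv2.imwrite("pics/t5.png",cv2.resize(read_camera("top")[125:255,165:365],None,fx=4,fy=4,interpolation=cv2.INTER_CUBIC))
E
```

```text
(no output)
```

View pics/s5.png

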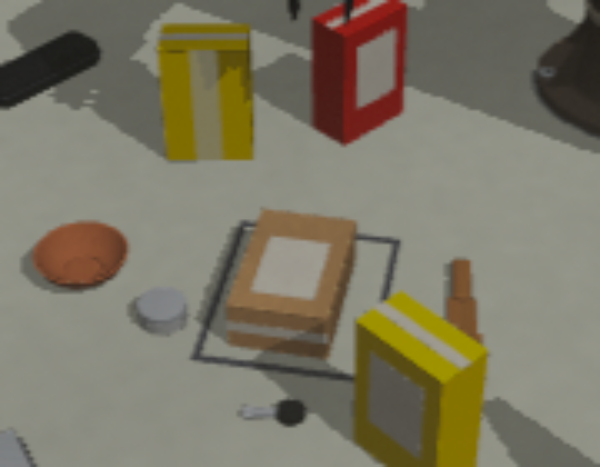

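The carton lies label up inside the outline. Its lower front corners are near (228,348) and (326,356), and the tin and bystanders are in place. I'll check those two corners numerically before handing in.

```bash
python3 - <<'E'
from h import *
o=np.array([563.8,34.1]);a=np.radians(39.6);R=np.array([[np.cos(a),-np.sin(a)],[np.sin(a),np.cos(a)]])
f=lambda p:np.array(p)*.3+[170,130]
g=lambda p,z:((ray("scene",f(p),z)[:,:2]-o)@R).round(0).tolist()
print(g([(228,348),(326,356),(193,358),(399,241),(242,224)],0),g([(228,306),(331,318),(356,222),(262,211)],55),g([(161,301)],22))
E
```

```text
[[85.0, -54.0], [78.0, 42.0], [105.0, -84.0], [-106.0, 88.0], [-103.0, -84.0]] [[84.0, -52.0], [82.0, 48.0], [-63.0, 48.0], [-63.0, -51.0]] [[55.0, -129.0]]
```

All four corners are well inside the limits and the tin is at y=-129.

```bash
python3 -c "
from cell import env; print(env.job_done())"
```

```text
the job is handed in; nothing more can be done
None
```

The job is handed in: by my last camera measurements, the tin lies flat outside the rectangle (about 129 mm from its centre on the -y side) and the carton lies label up inside it with over 20 mm to spare, but the hand-in call did not return the judge's verdict.

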